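# Balanced lift of a lopsided plaster column onto a V-rest

### The arm

A 6-joint arm with a two-finger parallel gripper is mounted at the origin on the work surface. World frame = base frame: x ahead of the robot, y to its left, z up, the work surface at z = 0. Lengths are in m, angles in rad, forces in N, time in s.
With the tool pointing down it reaches from about 0.425 to 0.95 m from the base axis. Payload 3.5 kg.
Tool frame: the origin (TCP) lies at the very end of the fingers, on their centre line; the grasp point (between the pads) lies 19 mm behind it; z points along the fingers, y is the line along which they close (so a half turn about z gives the same grasp; the last joint's range is limited). The gripper opens to 85 mm and grips with 20 to 120 N. Pads are 22 mm wide; open, the fingers measure 114 mm over their backs; the gripper's body (76 mm by 85 mm) begins 54 mm behind the grasp point. The pads swing forward as they close: fully open they stand 13 mm farther back than shut.
Start: joints at [-1.307, 0.286, 1.577, -0, 1.279, -0.15], TCP at [0.271, -0.618, 0.231] pointing down, gripper open.
Joint ranges: [-2.77, 2.77], [-0.9, 2.22], [0.21, 2.48], [-1.53, 4.67], [0.24, 2.81], [-2.84, 2.84]. Speed limits (rad/s): [2.79, 2.79, 3.14, 3.14, 3.14, 3.14].

### API

Orientations are given as a unit quaternion [x, y, z, w].
In Python, from plant import ctrl, read_camera gives the robot as it stands (ctrl), with the cameras as plain functions.
- The arm moves only by the tool hand_motion, called after ">>>" as a command line: name --pt "numbers of a row" for each row, then --argument value for the rest. Schema: {"type":"object","properties":{"deltas":{"type":"array","items":{"type":"array","items":{"type":"number"},"minItems":7,"maxItems":7},"minItems":1,"maxItems":10},"clamp_n":{"type":"number"},"only":{"type":"string"},"quiet":{"type":"boolean"},"lines":{"type":"string"}},"required":["deltas"],"additionalProperties":false}. deltas is a list of rows, 1 to 10 of them, each of 7 numbers: dx, dy, dz in units of 5 mm, then a rotation vector rx, ry, rz in units of 0.2 rad, then the opening from 0.0 (shut) to 1.0 (fully open); each row is the pose to reach, as a shift and turn from the pose commanded when the call began, along the tool's axes at that moment; what a row does not reach only later rows make up. A row lasts 1/8 s, in which the tool goes at most 0.0625 m and 0.188 rad, less where a joint would pass 70% of its speed; a pose out of reach is approached as far as the arm can. The fingers move at their own pace and stop on an object; clamp_n is the grip in N (left out, the last holds). Time passes only in rows, so rows that do not move let the fingers close. The tool returns the time, the measured TCP pose, the force, the opening and the grip force at its end. only (a regular expression) keeps the lines of the reply that match it, lines (a string "A,B") keeps lines A to B, and quiet returns only ok. Input that does not fit is refused with a message, and nothing moves.
- ctrl.get_state(): the state, without advancing time (a new reading comes with each control period).
- read_camera(name): name is "scene" or "top"; returns a dict with "pixels" (480x640x3 uint8, red, green, blue), "camera_matrix" (3x3 intrinsics, pixels), "xyz" and "orientation" of the camera in the world. Camera axes: x right, y down, z forward; pixel columns grow to the right and rows downward; lengths in m; the calibration is good to about 2 mm. A picture is of the moment at which its call begins. There is no depth.
- ctrl.sign_off(): hands the job in; it is judged then, once.
The state is a dict: "time": time; "qpos": joint angles; "dq": joint speeds; "joint_efforts": joint torques, N m; "eef_pos": TCP position; "tcp_rot": TCP orientation; "contact_force": force on the tool from outside, world axes, zero at the start; "wrist_torque": the same for the moment, N m; "opening": opening from 0.0 (shut) to 1.0 (fully open); "finger_force": force on a finger pad.
Only numpy, scipy, OpenCV 4.12 (cv2) and the standard library are available. Lean on these libraries where they do the work, as an engineer would, in place of code of your own. Each camera call takes 0.05 s, during which the arm holds its last target. There are 200 camera calls.

### The job

Take the freshly cast plaster column off the casting board and lay its shaft in the V-rest, along the V, so that it balances there level by itself with both end blocks free for trimming. An iron core lies hidden in it, so that it balances at a place along the shaft which only a trial lift can tell, and young plaster is weak: pinch it lightly, near the balance point, carry it level and set it down gently. Leave the pilaster, the bowl and the plaster knife where they lie.

Things in the scene. Friction and masses are not known exactly. Their poses are not given: they have to be found in the camera images.
- column: White plaster column, 200 mm long, about 0.9 kg. Origin on its axis at mid-length, x from foot to capital. Round shaft d 44 from x=-55 to 55; square 60x60 blocks at x=-100..-68 and 76..100, on which it lies level, axis 30 above the board. Balance point (hidden): anywhere from x=-47 to 43. Chalky and slippery (friction 0.3), it swings if held off balance; cracks if a finger presses over 45 N.
- rest: V-rest fixed to the table: dark wooden foot 130x130x16 mm, slim post, on top a black 120-degree V, 26 mm long (along x), 35 mm wide: narrower than the shaft, so fingers pinching the shaft pass beside it. Origin at the centre of the underside, x along the V. A seated shaft has its axis 112 mm above the origin. It carries the column only with the balance point over these 26 mm.
- board: Grey casting board fixed to the table, 280 x 250 x 12 mm, on which the column and the pilaster lie side by side. Origin at the centre of its underside; its top is at 12 mm.
- pilaster: Flat white plaster pilaster with three flutes, 196 x 50 x 34 mm, lying on the board beside the column, its middle 100 mm or more from the column's. Origin at the centre of its underside, x along its length. Not to be disturbed.
- bowl: Green mixing bowl, 124 mm across, 70 mm high, on the table. Origin at the centre of its underside. Not to be disturbed.
- knife: Plaster knife (broad spatula), 200 mm long, lying on the table with its wooden handle to -x. Not to be disturbed.

How it is judged:
By the outcome, as a careful person would: the job done as asked, in the order asked, and still so for the second after the job is handed in, with the robot touching nothing.
It also fails if it takes over 64 s, if anything falls off the work surface, if the arm or the gripper's body presses on something with over 40 N, if the wrist force passes 120 N, or if a joint passes its speed limit or range.

## Working session

There is one attempt and no reset: what is moved stays moved. The work goes in short steps, Python scripts to look and compute and a tool call to move; the robot and the scene stay as the last step left them, time stands still between calls to the robot, and variables do not carry over. Pictures are saved under pics/ and viewed, at most 10 in all, crops included, and the job is handed in when it is done.

```bash
ls; mkdir -p pics; python3 - <<'E'
from plant import ctrl, read_camera
import cv2,json
import numpy as np
np.set_printoptions(precision=4,suppress=True)
for n in("scene","top"):
    r=read_camera(n); cv2.imwrite(f"pics/{n}0.png",r["pixels"][:,:,::-1]); print(n,r["camera_matrix"],r["xyz"],r["orientation"])
print(ctrl.get_state())
E
```

```text
pics
plant.py
scene [[462.9962   0.     314.9588]
 [  0.     462.9962 250.289 ]
 [  0.       0.       1.    ]] [1.138  0.1906 0.6668] [ 0.5356  0.7516 -0.3178 -0.2175]
top [[517.2711   0.     327.1141]
 [  0.     517.2711 234.7837]
 [  0.       0.       1.    ]] [ 0.4063 -0.0215  1.0253] [ 0.7109 -0.6973  0.057  -0.0721]
{'time': 0.1, 'qpos': array([-1.307 ,  0.2871,  1.5781,  0.    ,  1.2786, -0.15  ]), 'dq': array([-0.0004,  0.0007, -0.0028,  0.0016,  0.0017,  0.0005]), 'joint_efforts': array([  0.0015, -40.7294, -29.3699,  -0.0001,   0.0034,  -0.    ]), 'eef_pos': array([ 0.2713, -0.6174,  0.2301]), 'tcp_rot': array([ 0.9787,  0.2054, -0.0001, -0.0011]), 'contact_force': array([-0.2664, -0.0988, -1.447 ]), 'wrist_torque': array([ 0.0049, -0.0095, -0.0073]), 'finger_force': 0.0, 'opening': 1.0031881789584873}
```

View pics/scene0.png

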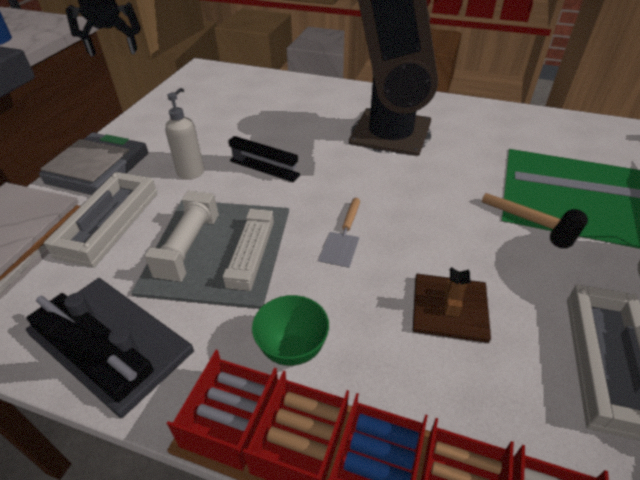

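View pics/top0.png

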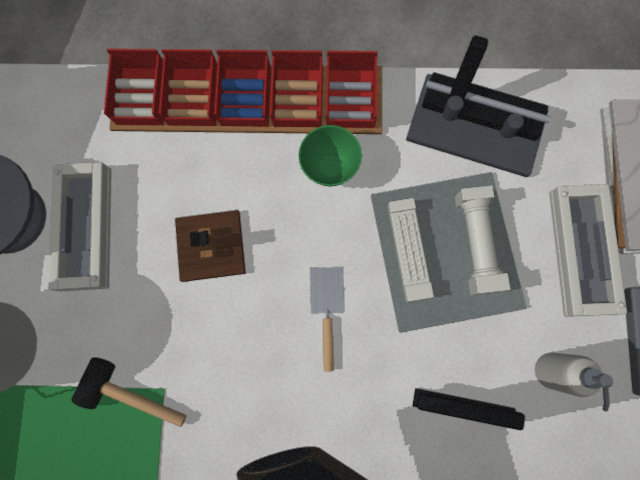

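The scene view shows the column at about (182,238), the pilaster (250,248) and the rest (455,300). In the top view the column runs from (475,188) to (489,283) and the V sits near (199,238). Next I zoom in on both.

```bash
python3 - <<'E'
import cv2,numpy as np
t=cv2.imread("pics/top0.png");s=cv2.imread("pics/scene0.png")
def c(im,x,y,w,h,k):
    o=cv2.resize(im[y:y+h,x:x+w],None,fx=k,fy=k,interpolation=cv2.INTER_CUBIC)
    for i in range(0,w,10): cv2.line(o,(i*k,0),(i*k,4 if (x+i)%50 else 12),(0,0,255),1)
    for i in range(0,h,10): cv2.line(o,(0,i*k),(4 if (y+i)%50 else 12,i*k),(0,0,255),1)
    return o
A=c(t,440,160,80,150,4);B=c(t,170,200,80,90,4)
C=c(s,140,180,80,100,4);D=c(s,405,255,100,90,4)
o=np.zeros((600,800,3),np.uint8)
o[:600,:320]=A
cv2.imwrite("pics/z1.png",np.hstack([A,np.vstack([c(s,140,180,80,150,4)])]))
cv2.imwrite("pics/z2.png",np.hstack([B,c(s,410,255,80,90,4)]))
E
```

```text
(no output)
```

View pics/z1.png

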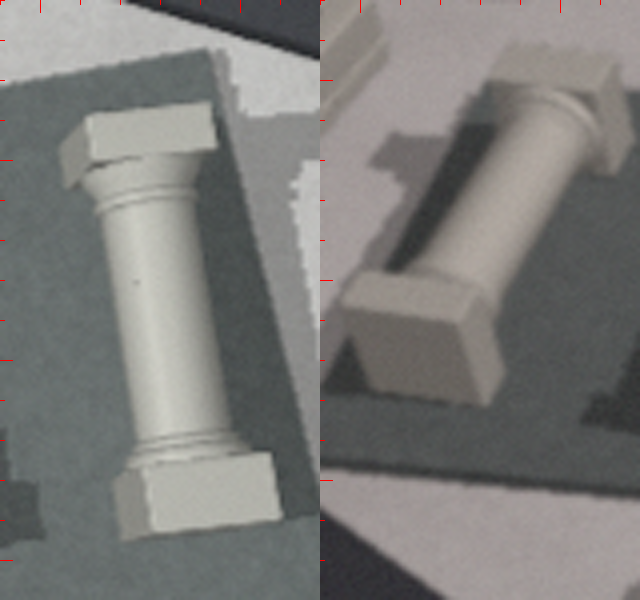

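View pics/z2.png

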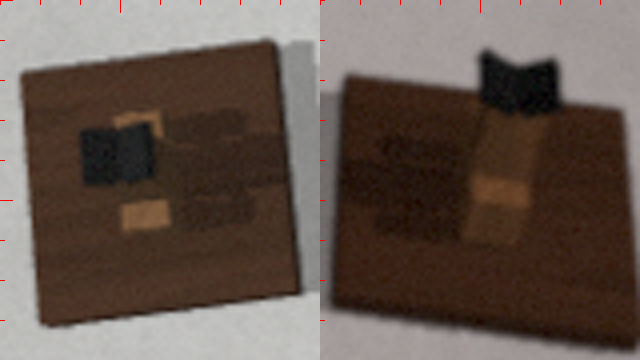

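Crop positions: the thin capital is the end away from the robot, with its top face around full pixel (479,192), and the foot block's top face is around (493,283). The black V is about (199,238) in top and (540,275) in scene, with its crease roughly along world x.

```bash
cat > h.py <<'E'
import numpy as np,cv2
from scipy.spatial.transform import Rotation as R
from scipy.optimize import least_squares
np.set_printoptions(precision=4,suppress=True)
K={"scene":(462.9962,314.9588,250.289,[1.138,.1906,.6668],[.5356,.7516,-.3178,-.2175]),"top":(517.2711,327.1141,234.7837,[.4063,-.0215,1.0253],[.7109,-.6973,.057,-.0721])}
def proj(n,P):
    f,cx,cy,t,q=K[n];c=(np.asarray(P)-t)@R.from_quat(q).as_matrix()
    return np.c_[cx+f*c[:,0]/c[:,2],cy+f*c[:,1]/c[:,2]]
def fit(obs,x0):
    # obs: (cam,local xyz,uv)
    def res(p):
        M=R.from_euler('z',p[3]).as_matrix();o=[]
        for n,l,uv in obs: o.append(proj(n,[M@np.array(l)+p[:3]])[0]-uv)
        return np.ravel(o)
    s=least_squares(res,x0,loss='soft_l1');r=res(s.x).reshape(-1,2)
    for (n,l,_),e in zip(obs,r): print(n,l,e)
    return s.x
E
python3 - <<'E'
from h import *
T=lambda u,v:(440+u/4,160+v/4); S=lambda u,v:(140+(u-320)/4,180+v/4)
h=.03;o=[]
for l,uv in [((.1,h,h),(90,115)),((.1,-h,h),(212,101)),((.076,-h,h),(216,148)),((.076,h,h),(102,160)),
 ((-.068,h,h),(145,467)),((-.068,-h,h),(272,453)),((-.1,-h,h),(281,520)),((-.1,h,h),(153,533))]: o.append(("top",l,T(*uv)))
for l,uv in [((.1,-h,h),(345,305)),((.1,h,h),(462,320)),((.1,h,-h),(490,405)),((.1,-h,-h),(372,390)),((.076,h,h),(478,285)),
 ((-.1,-h,h),(500,45)),((-.1,h,h),(622,56)),((-.068,h,h),(602,93)),((-.068,h,-h),(613,173)),((-.1,h,-h),(633,150))]: o.append(("scene",l,S(*uv)))
print("column",fit(o,[.45,-.3,.04,.1]))
T=lambda u,v:(170+u/4,200+v/4); S=lambda u,v:(410+(u-320)/4,255+v/4)
w=.0175;a=.013;o=[]
for l,uv in [((a,w,0),(80,130)),((a,-w,0),(153,122)),((-a,-w,0),(155,180)),((-a,w,0),(83,187))]: o.append(("top",l,T(*uv)))
for l,uv in [((a,-w,0),(481,52)),((a,w,0),(557,62)),((a,0,-.0101),(518,72))]: o.append(("scene",l,S(*uv)))
print("Vtips",fit(o,[.4,.2,.1,.1]))
w=.065;o=[]
for l,uv in [((w,w,0),(22,72)),((w,-w,0),(272,40)),((-w,-w,0),(300,293)),((-w,w,0),(42,327))]: o.append(("top",l,T(*uv)))
for l,uv in [((-w,-w,0),(345,75)),((-w,w,0),(622,110)),((w,w,0),(636,340)),((w,-w,0),(333,297))]: o.append(("scene",l,S(*uv)))
print("foot",fit(o,[.4,.2,.016,.1]))
print(proj("top",[[.271,-.618,.231]]))
E
```

```text
top (0.1, 0.03, 0.03) [-2.2647  0.4784]
top (0.1, -0.03, 0.03) [-1.4765  0.3145]
top (0.076, -0.03, 0.03) [-0.2863  0.7084]
top (0.076, 0.03, 0.03) [-3.2144  1.3901]
top (-0.068, 0.03, 0.03) [-1.2664 -0.0376]
top (-0.068, -0.03, 0.03) [-0.7215 -0.3298]
top (-0.1, -0.03, 0.03) [0.1453 0.2018]
top (-0.1, 0.03, 0.03) [-0.3488  0.7694]
scene (0.1, -0.03, 0.03) [-2.7581 -0.347 ]
scene (0.1, 0.03, 0.03) [-1.3841  0.3333]
scene (0.1, 0.03, -0.03) [-1.202   1.0406]
scene (0.1, -0.03, -0.03) [-0.9456  0.3456]
scene (0.076, 0.03, 0.03) [-0.0274 -0.1023]
scene (-0.1, -0.03, 0.03) [ 1.4989 -1.0704]
scene (-0.1, 0.03, 0.03) [-2.3312 -0.6335]
scene (-0.068, 0.03, 0.03) [-2.8158 -0.4787]
scene (-0.068, 0.03, -0.03) [-0.6463  1.3462]
scene (-0.1, 0.03, -0.03) [-0.4962 -2.3951]
column [ 0.5807 -0.2939  0.0382  0.1362]
top (0.013, 0.0175, 0) [-1.4485  0.4548]
top (0.013, -0.0175, 0) [-0.5001 -0.0153]
top (-0.013, -0.0175, 0) [ 0.214  -0.4611]
top (-0.013, 0.0175, 0) [-1.0823  0.2737]
scene (0.013, -0.0175, 0) [-2.786  -0.2288]
scene (0.013, 0.0175, 0) [0.2347 0.0506]
scene (0.013, 0, -0.0101) [-2.3166  0.3391]
Vtips [0.564  0.2315 0.1105 0.1478]
top (0.065, 0.065, 0) [-0.9599  0.192 ]
top (0.065, -0.065, 0) [ 0.3306 -0.0791]
top (-0.065, -0.065, 0) [-0.355  0.179]
top (-0.065, 0.065, 0) [-1.1266  0.1763]
scene (-0.065, -0.065, 0) [-1.6489  0.0517]
scene (-0.065, 0.065, 0) [-0.6231  0.3329]
scene (0.065, 0.065, 0) [1.1029 0.2884]
scene (0.065, -0.065, 0) [-1.5405 -0.3627]
foot [0.5681 0.2377 0.009  0.1489]
[[751.2595 435.2875]]
```

```bash
cat > joint.py <<'E'
from h import *
O=[]
def add(k,cam,off,base,L):
    for l,uv in L: O.append((k,cam,np.array(l),np.array([off[0]+(uv[0]-base)/4,off[1]+uv[1]/4])))
h=.03
add(0,"top",(440,160),0,[((.1,h,h),(90,115)),((.1,-h,h),(212,101)),((.076,-h,h),(216,148)),((-.068,h,h),(145,467)),((-.068,-h,h),(272,453)),((-.1,-h,h),(281,520)),((-.1,h,h),(153,533))])
add(0,"scene",(140,180),320,[((.1,-h,h),(345,305)),((.1,h,h),(462,320)),((.1,h,-h),(490,405)),((.1,-h,-h),(372,390)),((.076,h,h),(478,285)),((-.1,h,h),(622,56)),((-.068,h,h),(602,93)),((-.068,h,-h),(613,173)),((-.1,h,-h),(633,150))])
w=.0175;a=.013
add(1,"top",(170,200),0,[((a,w,.0967),(80,130)),((a,-w,.0967),(153,122)),((-a,-w,.0967),(155,180)),((-a,w,.0967),(83,187))])
add(1,"scene",(410,255),320,[((a,-w,.0967),(481,52)),((a,w,.0967),(557,62)),((a,0,.0866),(518,72))])
w=.065
add(1,"top",(170,200),0,[((w,w,.016),(22,72)),((w,-w,.016),(272,40)),((-w,-w,.016),(300,293)),((-w,w,.016),(42,327))])
add(1,"scene",(410,255),320,[((-w,-w,.016),(345,75)),((-w,w,.016),(622,110)),((w,w,.016),(636,340)),((w,-w,.016),(333,297))])
def res(p,raw=False):
    o=[]
    ct={"scene":p[8:14],"top":p[14:20]}
    for k,n,l,uv in O:
        q=p[4*k:4*k+4];P=R.from_euler('z',q[3]).apply(l)+q[:3]
        f,cx,cy,t,qq=K[n];d=ct[n]
        c=(R.from_quat(qq)*R.from_rotvec(d[3:]*.001)).inv().apply(P-t-d[:3]*.001)
        o.append(np.array([cx+f*c[0]/c[2],cy+f*c[1]/c[2]])-uv)
    if raw:return np.array(o)
    return np.r_[np.ravel(o)/.8,p[8:11]/2,p[14:17]/2,p[11:14]/2.5,p[17:20]/2.5,(p[2]-ZC)/.002*ZW,p[6]/.002*ZW]
for ZC,ZW in ((.042,1),(.042,0.02)):
    s=least_squares(res,np.r_[.58,-.29,.042,.13,.567,.235,0,.15,np.zeros(12)],loss='soft_l1')
    J=s.jac;C=np.sqrt(np.diag(np.linalg.inv(J.T@J)))
    print(s.x[:4],s.x[4:8],C[:8],"\n",s.x[8:14],s.x[14:])
    r=res(s.x,True); print(np.abs(r).max(),r.std(0))
E
python3 joint.py
```

```text
[ 0.5792 -0.2931  0.0412  0.1284] [ 0.5657  0.2366 -0.0013  0.1464] [0.0026 0.0027 0.0018 0.0063 0.0027 0.0025 0.0021 0.0089] 
 [ 0.5806 -0.6352  1.2578  2.786  -0.9447 -0.5064] [-0.5806  0.6352  0.8207 -0.9896 -1.118   0.2856]
9.645315468876333 [0.8932 2.9492]
[ 0.5779 -0.2953  0.0347  0.1278] [ 0.5644  0.2378 -0.0087  0.1467] [0.003  0.0029 0.0039 0.0062 0.0031 0.0024 0.0041 0.008 ] 
 [ 1.1541 -0.4238  0.0676  0.3433 -0.9284 -0.2046] [-1.1542  0.4239 -0.0613 -2.7691 -0.8331  0.1341]
10.224746148301165 [0.7983 3.0959]
```

```bash
cat >> joint.py <<'E'
for (k,n,l,uv),e in zip(O,r): print(k,n,l,uv,e)
E
python3 joint.py|tail -34
```

```text
[ 0.5779 -0.2953  0.0347  0.1278] [ 0.5644  0.2378 -0.0087  0.1467] [0.003  0.0029 0.0039 0.0062 0.0031 0.0024 0.0041 0.008 ] 
 [ 1.1541 -0.4238  0.0676  0.3433 -0.9284 -0.2046] [-1.1542  0.4239 -0.0613 -2.7691 -0.8331  0.1341]
10.224746148301165 [0.7983 3.0959]
0 top [0.1  0.03 0.03] [462.5  188.75] [-0.8263  0.1448]
0 top [ 0.1  -0.03  0.03] [493.   185.25] [-0.0663  0.2367]
0 top [ 0.076 -0.03   0.03 ] [494. 197.] [1.0082 0.6201]
0 top [-0.068  0.03   0.03 ] [476.25 276.75] [-0.6512 -0.5122]
0 top [-0.068 -0.03   0.03 ] [508.   273.25] [-0.1503 -0.5238]
0 top [-0.1  -0.03  0.03] [510.25 290.  ] [ 0.5486 -0.0263]
0 top [-0.1   0.03  0.03] [478.25 293.25] [0.1018 0.2557]
0 scene [ 0.1  -0.03  0.03] [146.25 256.25] [-1.2953 -0.5745]
0 scene [0.1  0.03 0.03] [175.5 260. ] [-0.2511  0.2729]
0 scene [ 0.1   0.03 -0.03] [182.5  281.25] [-0.1543  0.854 ]
0 scene [ 0.1  -0.03 -0.03] [153.  277.5] [ 0.4044 -0.0088]
0 scene [0.076 0.03  0.03 ] [179.5  251.25] [ 1.161  -0.0841]
0 scene [-0.1   0.03  0.03] [215.5 194. ] [-0.7545 -0.1891]
0 scene [-0.068  0.03   0.03 ] [210.5  203.25] [-1.3071 
[... 380 characters left out ...]
765 -0.1002]
1 scene [ 0.013  -0.0175  0.0967] [450.25 268.  ] [-0.7634  9.8081]
1 scene [0.013  0.0175 0.0967] [469.25 270.5 ] [ 1.8577 10.122 ]
1 scene [0.013  0.     0.0866] [459.5 273. ] [-0.4826 10.2247]
1 top [0.065 0.065 0.016] [175.5 218. ] [-0.1328  0.133 ]
1 top [ 0.065 -0.065  0.016] [238. 210.] [ 1.0761 -0.0022]
1 top [-0.065 -0.065  0.016] [245.   273.25] [0.2813 0.2258]
1 top [-0.065  0.065  0.016] [180.5  281.75] [-0.3846  0.0683]
1 scene [-0.065 -0.065  0.016] [416.25 273.75] [-0.4924 -0.9075]
1 scene [-0.065  0.065  0.016] [485.5 282.5] [ 0.2371 -0.5622]
1 scene [0.065 0.065 0.016] [489. 340.] [ 1.7995 -1.0474]
1 scene [ 0.065 -0.065  0.016] [413.25 329.25] [-0.4658 -1.7697]
```

The 10 px misfit comes from my labelling: the V's upper outline in the scene view is its far end (-x). I'll correct that and refit.

```bash
sed -i 's/\[((a,-w,.0967),(481,52)),((a,w,.0967),(557,62)),((a,0,.0866),(518,72))\]/[((-a,-w,.0967),(481,52)),((-a,w,.0967),(557,62)),((-a,0,.0866),(518,72))]/' joint.py
python3 joint.py|head -6; python3 joint.py | grep "1 scene"
```

```text
[ 0.5796 -0.2929  0.0413  0.128 ] [ 0.5666  0.2378 -0.0042  0.1493] [0.0024 0.0027 0.0019 0.0062 0.0025 0.0025 0.0025 0.0076] 
 [ 0.4455 -0.7527  2.5167  1.412  -0.7886 -0.5897] [-0.4456  0.7527  0.9613 -0.7205 -1.2511  0.1931]
2.2111129921789257 [0.844  0.6034]
[ 0.5779 -0.2955  0.0337  0.1276] [ 0.5647  0.2387 -0.0122  0.1485] [0.003  0.0028 0.0038 0.0062 0.0031 0.0024 0.0037 0.0073] 
 [ 1.1601 -0.4502  0.2445 -0.6014 -0.8777 -0.0522] [-1.16    0.4502 -0.2362 -2.932  -0.8328 -0.0216]
2.1112577453910717 [0.7531 0.5908]
1 scene [-0.013  -0.0175  0.0967] [450.25 268.  ] [-0.844  -0.0997]
1 scene [-0.013   0.0175  0.0967] [469.25 270.5 ] [1.2186 0.0511]
1 scene [-0.013   0.      0.0866] [459.5 273. ] [-0.8063  0.2186]
1 scene [-0.065 -0.065  0.016] [416.25 273.75] [-0.3848  0.1783]
1 scene [-0.065  0.065  0.016] [485.5 282.5] [0.1672 0.4329]
1 scene [0.065 0.065 0.016] [489. 340.] [ 1.8395 -0.0406]
1 scene [ 0.065 -0.065  0.016] [413.25 329.25] [-0.2035 -0.6425]
```

```bash
cat > go.py <<'E'
import sys,numpy as np
from scipy.spatial.transform import Rotation as R
from plant import ctrl, read_camera
np.set_printoptions(precision=4,suppress=True)
s=ctrl.get_state();M=R.from_quat(s["tcp_rot"])
yaw=float(sys.argv[1]);n=0
T=R.from_euler('xz',[np.pi,0])
T=R.from_euler('z',yaw)*R.from_euler('x',np.pi)
print("rot",(M.inv()*T).as_rotvec(),"yaw",np.arctan2(*M.as_matrix()[1::-1,0]))
for a in sys.argv[2:]:
    p=np.array([float(v) for v in a.split(",")]); print(p,M.inv().apply(p-s["eef_pos"]))
print("f",s["contact_force"],"t",s["wrist_torque"],"eef",s["eef_pos"],s["finger_force"],s["opening"],s["time"])
E
python3 go.py .128 .52,-.6,.26 .5795,-.293,.16
```

```text
rot [-0.0022 -0.      0.2858] yaw 0.4137913675305785
[ 0.52 -0.6   0.26] [ 0.2348  0.084  -0.03  ]
[ 0.5795 -0.293   0.16  ] [ 0.4126 -0.173   0.0706]
f [-0.2664 -0.0988 -1.447 ] t [ 0.0049 -0.0095 -0.0073] eef [ 0.2713 -0.6174  0.2301] 0.0 1.0031881789584873 0.1
```

The manual's scale: shifts go in units of 5 mm and turns go in units of 0.2 rad. Converting my numbers, 0.235 m is 47, 0.084 m is 16.8, 0.286 rad is 1.43.

>>> hand_motion --pt "12 4 -6 0 0 0 1" --pt "23.6 8.4 -6 0 0 0.5 1" --pt "35.2 12.8 -6 0 0 1 1" --pt "47 16.8 -6 0 0 1.43 1" --pt "53 8 -6 0 0 1.43 1" --pt "59 -0.8 -4 0 0 1.43 1" --pt "65 -9.6 0 0 0 1.43 1" --pt "72 -19.2 4 0 0 1.43 1" --pt "78 -28 9 0 0 1.43 1" --pt "82.52 -34.6 14.12 0 0 1.43 1" --clamp_n 25

```text
time: 1.35
eef_pos: [0.5797, -0.2911, 0.1596]
tcp_rot: [0.998, 0.064, -0.0, -0.0]
contact_force: [0.3, -0.3, 0.6]
opening: 1.003
finger_force: 0.0
```

```bash
python3 go.py .128 .5795,-.293,.023
```

```text
rot [-0.0007  0.0004  0.001 ] yaw 0.12900819475202338
[ 0.5795 -0.293   0.023 ] [-0.0003  0.0019  0.1366]
f [ 0.3348 -0.3271  0.5875] t [ 0.0172 -0.0072 -0.0279] eef [ 0.5797 -0.2911  0.1596] 0.0 1.0026887614106574 1.35
```

```bash
python3 - <<'E'
from plant import ctrl, read_camera
import cv2,numpy as np
t=read_camera("top")["pixels"][:,:,::-1];s=read_camera("scene")["pixels"][:,:,::-1]
z=lambda im,x,y:cv2.resize(im[y:y+150,x:x+100],None,fx=4,fy=4,interpolation=cv2.INTER_CUBIC)
cv2.imwrite("pics/g1.png",np.hstack([z(t,430,160),z(s,130,130)]))
E
```

```text
(no output)
```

View pics/g1.png

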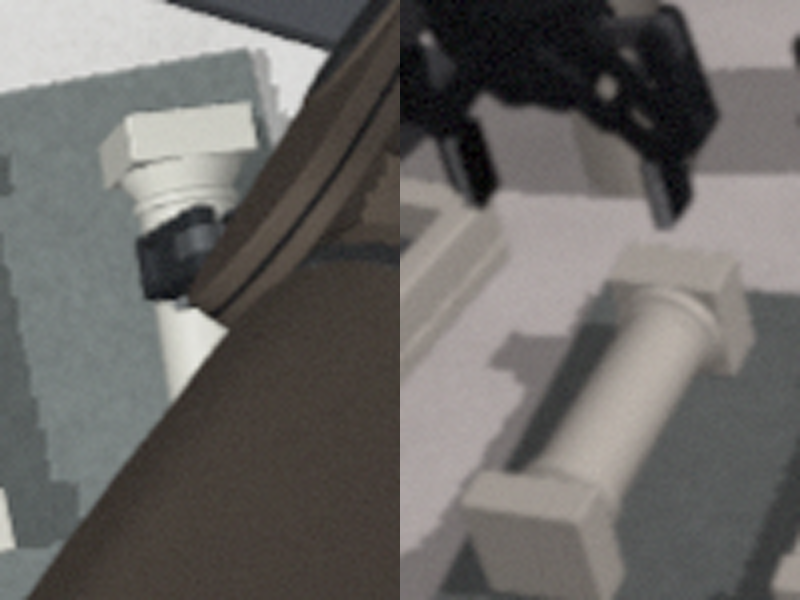

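The gripper hangs open above the shaft. In the scene view its fingertips are near full pixels (151,180) and (197,186). I'll check these against the calibrated projection.

```bash
python3 - <<'E'
from h import *
d=np.array([0.4455,-0.7527,2.5167,1.412,-0.7886,-0.5897])*.001
f,cx,cy,t,q=K["scene"]
for z in(.160,.166,.173):
  for y in(-.050,.050):
    P=np.array([.5797,-.2911,z])+R.from_euler('z',.129).apply([0,y,0])
    for dd in (d,0*d):
      c=(R.from_quat(q)*R.from_rotvec(dd[3:])).inv().apply(P-t-dd[:3]);print(z,y,cx+f*c[0]/c[2],cy+f*c[1]/c[2])
E
```

```text
0.16 -0.05 147.69872899575282 183.12343314289936
0.16 -0.05 146.35897050463046 181.4867483070747
0.16 0.05 198.379458687311 189.4052534903786
0.16 0.05 197.17852615054392 187.74265926848904
0.166 -0.05 146.8278737889356 180.4735334659233
0.166 -0.05 145.47834538628788 178.82431674151556
0.166 0.05 197.7473443222916 186.73702748736042
0.166 0.05 196.53826343046177 185.06183834135356
0.173 -0.05 145.80093522107197 177.34869232361473
0.173 -0.05 144.43983949939377 175.68455749925195
0.173 0.05 197.00178552511454 183.5899397458158
0.173 0.05 195.78306010101943 181.89975373715907
```

Scaled: 0.137 m is 27.4, 0.12 m is 24.

>>> hand_motion --pt "0 0.4 10 0 0 0 1" --pt "0 0.4 18 0 0 0 1" --pt "0 0.4 24 0 0 0 1" --pt "0 0.4 27.4 0 0 0 1" --pt "0 0.4 27.4 0 0 0 1" --clamp_n 20

```text
time: 2.08
eef_pos: [0.5792, -0.2958, 0.0226]
tcp_rot: [0.998, 0.064, -0.001, -0.001]
contact_force: [0.8, -0.5, 1.4]
opening: 1.003
finger_force: 0.0
```

>>> hand_motion --pt "0 0 0 0 0 0 0.6" --pt "0 0 0 0 0 0 0.56" --pt "0 0 0 0 0 0 0.4" --pt "0 0 0 0 0 0 0.4" --pt "0 0 0 0 0 0 0.4" --pt "0 0 0 0 0 0 0.4" --clamp_n 25

```text
time: 2.82
eef_pos: [0.5806, -0.2952, 0.0254]
tcp_rot: [0.998, 0.064, 0.0, -0.0]
contact_force: [-2.0, 4.0, 6.2]
opening: 0.505
finger_force: 25.8
```

```bash
python3 go.py .128 .5795,-.293,.023
```

```text
rot [-0.0004 -0.001  -0.0003] yaw 0.127691264479609
[ 0.5795 -0.293   0.023 ] [-0.0008 -0.0023  0.0024]
f [-2.0018  4.0054  6.2046] t [ 0.629   0.2031 -0.0922] eef [ 0.5806 -0.2952  0.0254] 25.754872262477875 0.5052117377348514 2.825
```

>>> hand_motion --pt "0 0 -0.8 0 0 0 0.4" --pt "0 0 -1.6 0 0 0 0.4" --pt "0 0 -2.4 0 0 0 0.4" --pt "0 0 -2.4 0 0 0 0.4" --pt "0 0 -2.4 0 0 0 0.4" --pt "0 0 -2.4 0 0 0 0.4"

```text
time: 3.58
eef_pos: [0.5797, -0.2956, 0.0354]
tcp_rot: [0.998, 0.064, -0.0, -0.0]
contact_force: [-0.0, -0.1, -8.4]
opening: 0.506
finger_force: 26.7
```

```bash
python3 go.py .128 .5795,-.293,.023;  python3 - <<'E'
from plant import ctrl, read_camera
import cv2,numpy as np
t=read_camera("top")["pixels"][:,:,::-1];s=read_camera("scene")["pixels"][:,:,::-1]
z=lambda im,x,y:cv2.resize(im[y:y+150,x:x+100],None,fx=4,fy=4,interpolation=cv2.INTER_CUBIC)
cv2.imwrite("pics/g2.png",np.hstack([z(t,430,160),z(s,130,150)]))
E
python3 go.py .128
```

```text
rot [-0.0003  0.0004 -0.0003] yaw 0.12774232196799848
[ 0.5795 -0.293   0.023 ] [ 0.0001 -0.0026  0.0124]
f [-0.0209 -0.0714 -8.4192] t [-0.0395 -0.1029 -0.0209] eef [ 0.5797 -0.2956  0.0354] 26.698901653289795 0.5058694021762732 3.575
rot [-0.0002  0.0002 -0.0002] yaw 0.1278073907050741
f [-0.0691  0.0854 -8.6686] t [-0.0251 -0.061  -0.0076] eef [ 0.5798 -0.2956  0.0355] 26.69883280992508 0.5053687327890518 3.675
```

View pics/g2.png

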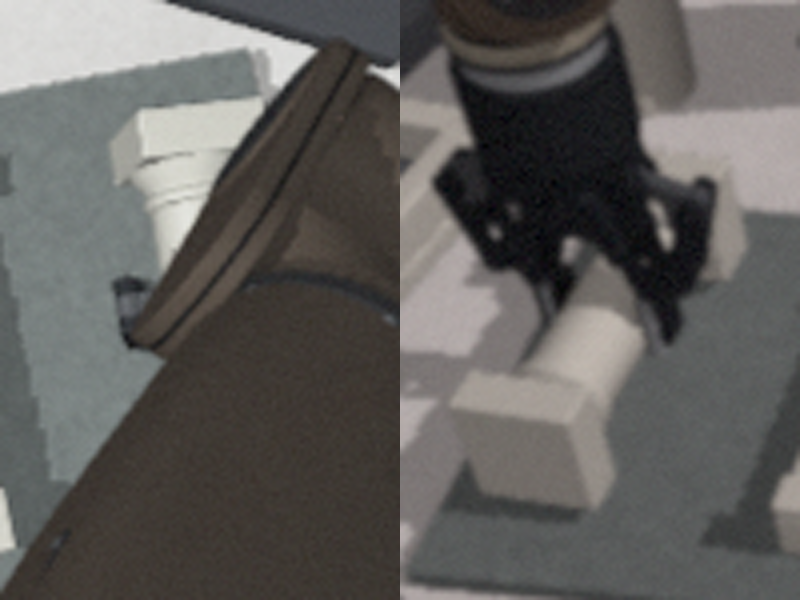

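Both ends have risen: the capital by about 6 px and the foot at (730,155) by about the same, so the column is nearly level. The torque puts the balance point slightly toward the foot. I'll average more torque readings a little higher up.

```bash
cat > avg.py <<'E'
from plant import ctrl, read_camera
import numpy as np
np.set_printoptions(precision=4,suppress=True)
L=[]
for i in range(8):
    read_camera("top"); s=ctrl.get_state(); L.append(np.r_[s["contact_force"],s["wrist_torque"]])
L=np.array(L);print(L.mean(0),L.std(0)); m=L.mean(0)
print("b~",(m[4]*np.cos(.128)-m[3]*np.sin(.128))/-m[2],s["finger_force"],s["time"])
E
```

>>> hand_motion --pt "0 0 -1.6 0 0 0 0.4" --pt "0 0 -3.2 0 0 0 0.4" --pt "0 0 -4 0 0 0 0.4" --pt "0 0 -4 0 0 0 0.4" --pt "0 0 -4 0 0 0 0.4"

```text
time: 4.3
eef_pos: [0.5797, -0.2955, 0.0556]
tcp_rot: [0.998, 0.064, -0.0, -0.0]
contact_force: [-0.3, -1.3, -9.0]
opening: 0.501
finger_force: 27.1
```

```bash
python3 avg.py;  python3 - <<'E'
from plant import ctrl, read_camera
import cv2,numpy as np
t=read_camera("top")["pixels"][:,:,::-1];s=read_camera("scene")["pixels"][:,:,::-1]
z=lambda im,x,y:cv2.resize(im[y:y+150,x:x+100],None,fx=4,fy=4,interpolation=cv2.INTER_CUBIC)
cv2.imwrite("pics/g3.png",np.hstack([z(t,430,160),z(s,130,130)]))
E
```

```text
[-0.0734 -0.0371 -8.39    0.0179 -0.0707  0.0107] [0.2131 0.4258 0.386  0.0232 0.0285 0.0325]
b~ -0.008635903598493802 27.07515925168991 4.7
```

View pics/g3.png

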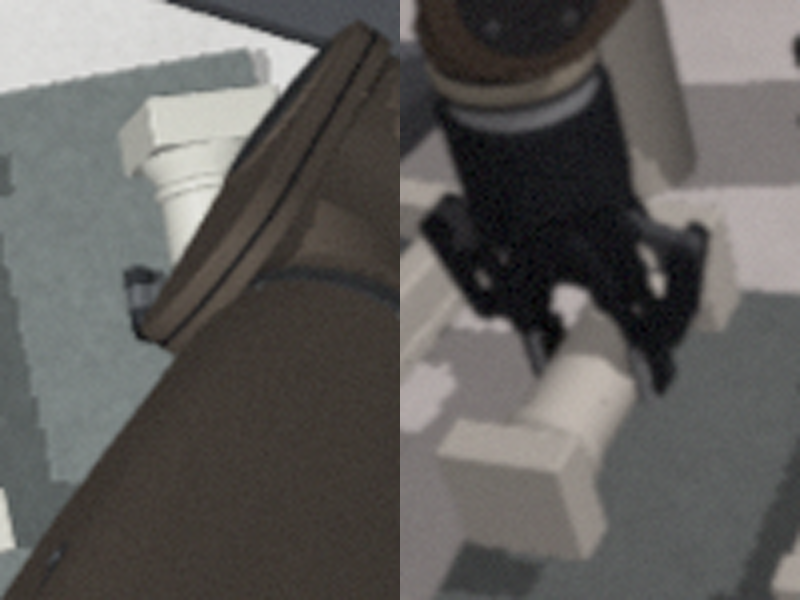

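The column hangs level: capital face at full (140–177, 244–269), foot up at (310,195 in crop right). The balance point is about 8.5 mm on the foot side of the pinch. I'll set it down, shift 8 mm toward the foot and pinch again.

Scaled: 0.03 m is 6, 0.031 m is 6.2.

>>> hand_motion --pt "0 0 2 0 0 0 0.4" --pt "0 0 3.6 0 0 0 0.4" --pt "0 0 4.8 0 0 0 0.4" --pt "0 0 5.6 0 0 0 0.4" --pt "0 0 6 0 0 0 0.4" --pt "0 0 6.2 0 0 0 0.4" --pt "0 0 6.2 0 0 0 0.4"

```text
time: 5.68
eef_pos: [0.5801, -0.2959, 0.0255]
tcp_rot: [0.998, 0.064, 0.0, 0.0]
contact_force: [-1.5, 1.1, -4.2]
opening: 0.502
finger_force: 27.4
```

>>> hand_motion --pt "0 0 0 0 0 0 0.6" --pt "0 0 0 0 0 0 0.75" --pt "0 0 0 0 0 0 0.75" --pt "-1.7 0 0 0 0 0 0.75" --pt "-1.7 0 0 0 0 0 0.75"

```text
time: 6.3
eef_pos: [0.5707, -0.2968, 0.0246]
tcp_rot: [0.998, 0.064, -0.0, -0.0]
contact_force: [1.3, -0.3, -0.6]
opening: 0.751
finger_force: 0.0
```

>>> hand_motion --pt "0 0 0 0 0 0 0.56" --pt "0 0 0 0 0 0 0.54" --pt "0 0 0 0 0 0 0.4" --pt "0 0 0 0 0 0 0.4" --pt "0 0 0 0 0 0 0.4" --pt "0 0 0 0 0 0 0.4" --clamp_n 27

```text
time: 7.05
eef_pos: [0.5716, -0.297, 0.0249]
tcp_rot: [0.998, 0.064, 0.0, 0.0]
contact_force: [0.3, -2.0, 0.8]
opening: 0.504
finger_force: 28.8
```

>>> hand_motion --pt "0 0 -0.8 0 0 0 0.4" --pt "0 0 -2 0 0 0 0.4" --pt "0 0 -4 0 0 0 0.4" --pt "0 0 -6 0 0 0 0.4" --pt "0 0 -6 0 0 0 0.4" --pt "0 0 -6 0 0 0 0.4"

```text
time: 7.8
eef_pos: [0.5714, -0.2967, 0.0548]
tcp_rot: [0.998, 0.064, -0.0, -0.0]
contact_force: [-0.1, -0.1, -9.0]
opening: 0.506
finger_force: 29.0
```

```bash
python3 avg.py
```

```text
[ 0.001   0.0485 -8.5567  0.0062  0.0064  0.0062] [0.4592 0.3993 0.6373 0.044  0.025  0.0286]
b~ 0.0006483486656520699 29.03897523880005 8.2
```

The column now balances at the pinch, with the moment near zero. Next is the carry to above the rest.

```bash
python3 go.py .149 .5714,-.2967,.17 .566,.2375,.17 .566,.2375,.125 .566,.2375,.095
```

```text
rot [-0.0003  0.0003 -0.0212] yaw 0.12780977833812435
[ 0.5714 -0.2967  0.17  ] [ 0.     -0.     -0.1155]
[0.566  0.2375 0.17  ] [ 0.0627 -0.5305 -0.1154]
[0.566  0.2375 0.125 ] [ 0.0628 -0.5305 -0.0704]
[0.566  0.2375 0.095 ] [ 0.0628 -0.5305 -0.0404]
f [ 0.4653  0.1976 -7.3662] t [-0.0036 -0.0202  0.0065] eef [ 0.5714 -0.2967  0.0545] 29.03897523880005 0.5045970685165194 8.2
```

Smooth acceleration, about 0.25 m/s.

>>> hand_motion --pt "0 0 -2 0 0 0 0.4" --pt "0 0 -6 0 0 0 0.4" --pt "0 0 -11 0 0 0 0.4" --pt "0 0 -16 0 0 0 0.4" --pt "0 0 -20 0 0 0 0.4" --pt "0 0 -22.4 0 0 0 0.4" --pt "0 0 -23.08 0 0 0 0.4"

```text
time: 9.07
eef_pos: [0.5718, -0.297, 0.1713]
tcp_rot: [0.998, 0.064, 0.001, 0.001]
contact_force: [0.4, -0.8, -8.9]
opening: 0.507
finger_force: 29.3
```

>>> hand_motion --pt "0.2 -1.6 0 0 0 0 0.4" --pt "0.6 -4.8 0 0 0 0 0.4" --pt "1.2 -9.6 0 0 0 0 0.4" --pt "1.8 -15.6 0 0 0 -0.015 0.4" --pt "2.6 -21.6 0 0 0 -0.03 0.4" --pt "3.2 -27.6 0 0 0 -0.045 0.4" --pt "4 -33.6 0 0 0 -0.06 0.4" --pt "4.6 -39.6 0 0 0 -0.075 0.4" --pt "5.4 -45.6 0 0 0 -0.09 0.4" --pt "6.2 -51.6 0 0 0 -0.105 0.4"

```text
time: 10.32
eef_pos: [0.5684, -0.0341, 0.1698]
tcp_rot: [0.997, 0.075, -0.0, -0.0]
contact_force: [0.4, 1.1, -8.6]
opening: 0.501
finger_force: 29.2
```

>>> hand_motion --pt "0.8 -6 0 0 0 0 0.4" --pt "1.4 -12 0 0 0 0 0.4" --pt "2.2 -18 0 0 0 0 0.4" --pt "2.8 -24 0 0 0 0 0.4" --pt "3.6 -30 0 0 0 0 0.4" --pt "4.2 -36 0 0 0 0 0.4" --pt "5 -42 0 0 0 0 0.4" --pt "5.6 -47.6 0 0 0 0 0.4" --pt "6.2 -51.8 0 0 0 0 0.4" --pt "6.5 -54 0 0 0 0 0.4"

```text
time: 11.58
eef_pos: [0.5606, 0.2365, 0.1699]
tcp_rot: [0.997, 0.075, -0.0, 0.0]
contact_force: [0.3, 0.3, -8.4]
opening: 0.504
finger_force: 29.3
```

```bash
python3 go.py .149 .566,.2375,.17 .566,.2375,.125
```

```text
rot [0.0002 0.0005 0.0016] yaw 0.15062202846525208
[0.566  0.2375 0.17  ] [ 0.0055 -0.0002 -0.0001]
[0.566  0.2375 0.125 ] [ 0.0055 -0.0002  0.0449]
f [ 0.2534  0.3017 -8.3813] t [ 0.0524 -0.0353  0.0468] eef [0.5606 0.2365 0.1699] 29.262295961380005 0.5040833188043334 11.575
```

>>> hand_motion --pt "0.4 0 1.6 0 0 0.008 0.4" --pt "0.8 0 4.4 0 0 0.008 0.4" --pt "1.1 0 7 0 0 0.008 0.4" --pt "1.1 0 8.6 0 0 0.008 0.4" --pt "1.1 0 9 0 0 0.008 0.4" --pt "1.1 0 9 0 0 0.008 0.4"

```text
time: 12.32
eef_pos: [0.5671, 0.2356, 0.1252]
tcp_rot: [0.997, 0.073, 0.0, -0.0]
contact_force: [0.4, 0.5, -8.2]
opening: 0.507
finger_force: 29.2
```

```bash
python3 avg.py; python3 - <<'E'
from plant import ctrl, read_camera
import cv2,numpy as np
t=read_camera("top")["pixels"][:,:,::-1];s=read_camera("scene")["pixels"][:,:,::-1]
z=lambda im,x,y:cv2.resize(im[y:y+150,x:x+100],None,fx=4,fy=4,interpolation=cv2.INTER_CUBIC)
cv2.imwrite("pics/g4.png",np.hstack([z(t,150,170),z(s,405,200)]))
E
python3 go.py .149 .566,.2375,.095
```

```text
[ 0.3031  0.2599 -8.6123 -0.0195 -0.0153 -0.0051] [0.4146 0.6519 0.6284 0.0404 0.0207 0.0208]
b~ -0.0014743174527967287 29.21172022819519 12.725
rot [-0.     -0.0002 -0.0017] yaw 0.1472696170776637
[0.566  0.2375 0.095 ] [-0.0006 -0.0018  0.0303]
f [ 0.1846 -0.4689 -7.9593] t [-0.0111 -0.015   0.0269] eef [0.5669 0.2358 0.1253] 29.2111873626709 0.5074189825253674 12.825
```

View pics/g4.png

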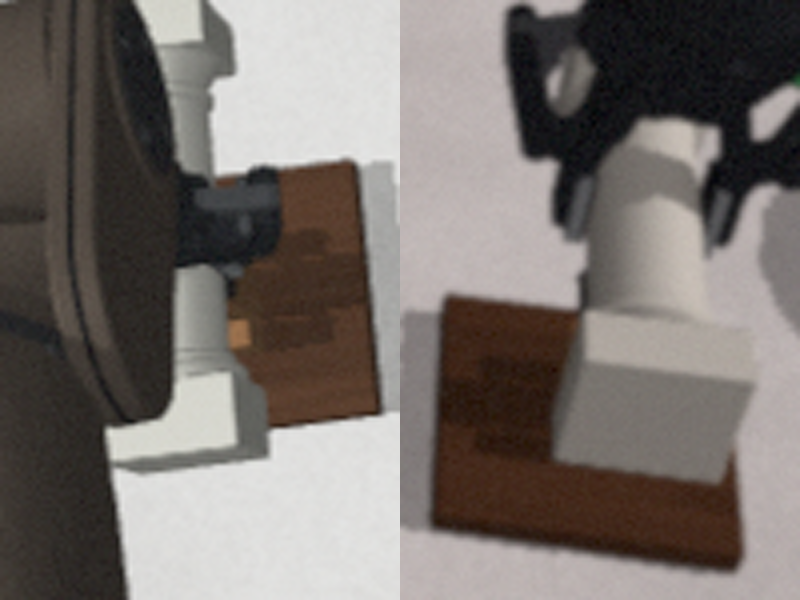

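The column hangs level over the rest, and the V's right edge shows at top full (209,239). The shaft edges in the scene view are at (451,272) and (481,277). I'll check the lateral alignment numerically using camera-corrected projections.

```bash
python3 - <<'E'
from h import *
D={"scene":np.array([0.4455,-0.7527,2.5167,1.412,-0.7886,-0.5897])*.001,"top":np.array([-0.4456,0.7527,0.9613,-0.7205,-1.2511,0.1931])*.001}
def pc(n,P):
    f,cx,cy,t,q=K[n];d=D[n];c=(R.from_quat(q)*R.from_rotvec(d[3:])).inv().apply(P-t-d[:3]);return np.array([cx+f*c[0]/c[2],cy+f*c[1]/c[2]])
A=np.array([.567,.2357,.1253+.0171])
for n,rows in(("scene",[272.5,277.5]),("top",[234,255,])):
  ang=np.linspace(0,2*np.pi,73)
  for row in rows:
    us=[]
    for a in ang:
      L=np.array([pc(n,A+R.from_euler('z',.1475).apply([x,.022*np.cos(a),.022*np.sin(a)])) for x in np.linspace(-.06,.07,40)])
      o=np.argsort(L[:,1]); us.append(np.interp(row,L[o,1],L[o,0],left=np.nan,right=np.nan))
    print(n,row,np.nanmin(us),np.nanmax(us))
E
python3 - <<'E'
import cv2,numpy as np
im=cv2.imread("pics/g4.png").astype(int).sum(2)
for r,y in((272.5,200),(277.5,200)): print("scene",r,[(405+(c-400)/4,int(im[int((r-y)*4),c])) for c in list(range(560,605,5))+list(range(690,740,5))])
for r in(234,255): print("top",r,[(150+c/4,int(im[int((r-170)*4),c])) for c in range(205,250,4)])
E
```

```text
scene 272.5 451.3698162504033 481.544484521883
scene 277.5 451.47252538657426 481.96046292055286
top 234 179.88805279649614 205.97152099675094
top 255 181.48357370184397 207.76523108516847
scene 272.5 [(445.0, 549), (446.25, 560), (447.5, 544), (448.75, 492), (450.0, 272), (451.25, 146), (452.5, 218), (453.75, 251), (455.0, 273), (477.5, 567), (478.75, 571), (480.0, 567), (481.25, 544), (482.5, 534), (483.75, 527), (485.0, 534), (486.25, 528), (487.5, 529), (488.75, 523)]
scene 277.5 [(445.0, 245), (446.25, 275), (447.5, 274), (448.75, 257), (450.0, 194), (451.25, 272), (452.5, 356), (453.75, 383), (455.0, 371), (477.5, 534), (478.75, 549), (480.0, 555), (481.25, 557), (482.5, 545), (483.75, 540), (485.0, 538), (486.25, 540), (487.5, 530), (488.75, 533)]
top 234 [(201.25, 84), (202.25, 87), (203.25, 84), (204.25, 72), (205.25, 71), (206.25, 78), (207.25, 92), (208.25, 79), (209.25, 74), (210.25, 84), (211.25, 83), (212.25, 86)]
top 255 [(201.25, 392), (202.25, 384), (203.25, 378), (204.25, 355), (205.25, 329), (206.25, 315), (207.25, 318), (208.25, 344), (209.25, 342), (210.25, 345), (211.25, 340), (212.25, 275)]
```

Predicted and observed shaft edges agree within 0.5 px, so alignment is good. Lowering gently now.

>>> hand_motion --pt "0 -0.3 1.2 0 0 0 0.4" --pt "0 -0.3 2.8 0 0 0 0.4" --pt "0 -0.3 4 0 0 0 0.4" --pt "0 -0.3 4.8 0 0 0 0.4" --pt "0 -0.3 5.2 0 0 0 0.4" --pt "0 -0.3 5.4 0 0 0 0.4" --pt "0 -0.3 5.6 0 0 0 0.4" --pt "0 -0.3 5.6 0 0 0 0.4"

```text
time: 13.82
eef_pos: [0.5667, 0.2372, 0.0972]
tcp_rot: [0.997, 0.074, 0.0, -0.0]
contact_force: [0.4, -0.1, -8.5]
opening: 0.501
finger_force: 29.3
```

```bash
python3 avg.py; python3 go.py .149 .566,.2375,.095
```

```text
[-0.0257  0.1831 -8.5148  0.0037  0.0131  0.013 ] [0.3009 0.4408 0.301  0.0291 0.0243 0.0219]
b~ 0.0014661024276676475 29.30563509464264 14.225
rot [-0.     -0.0001 -0.0018] yaw 0.14717449055229445
[0.566  0.2375 0.095 ] [-0.0007 -0.0004  0.0022]
f [-0.474   0.299  -8.1553] t [-0.0347  0.0467  0.0097] eef [0.5667 0.2372 0.0972] 29.30563509464264 0.5051376068290707 14.225
```

The manual's scale: shifts go in units of 5 mm and turns go in units of 0.2 rad. Converting my numbers, 0.002 m is 0.4, 0.0015 m is 0.3.

>>> hand_motion --pt "0 0 0.2 0 0 0 0.4" --pt "0 0 0.3 0 0 0 0.4" --pt "0 0 0.4 0 0 0 0.4" --pt "0 0 0.4 0 0 0 0.4"

```text
time: 14.72
eef_pos: [0.5667, 0.2372, 0.0951]
tcp_rot: [0.997, 0.074, 0.0, 0.0]
contact_force: [0.2, 0.7, -8.4]
opening: 0.504
finger_force: 29.3
```

```bash
python3 avg.py
```

```text
[-0.3212  0.2197 -8.181  -0.0102  0.004  -0.0165] [0.5616 0.2534 0.5001 0.0382 0.0262 0.0161]
b~ 0.0006464017927204813 29.323318004608154 15.125
```

>>> hand_motion --pt "0 0 0.1 0 0 0 0.4" --pt "0 0 0.2 0 0 0 0.4" --pt "0 0 0.2 0 0 0 0.4"

```text
time: 15.5
eef_pos: [0.567, 0.2375, 0.0949]
tcp_rot: [0.997, 0.074, 0.0, -0.0]
contact_force: [-1.4, -0.4, -3.9]
opening: 0.504
finger_force: 29.6
```

```bash
python3 avg.py; python3 go.py .149
```

```text
[-2.0454  1.2126 -1.6895  0.125   0.3336 -0.0148] [0.3517 0.3775 1.095  0.0454 0.0484 0.0394]
b~ 0.1863835654395816 29.85871821641922 15.9
rot [-0.0004 -0.0008 -0.0018] yaw 0.14720335034480211
f [-1.9592  1.1166 -0.0826] t [0.1671 0.4135 0.0585] eef [0.567  0.2375 0.0948] 29.85871821641922 0.5043292582835824 15.9
```

The V now carries the weight. I'll release slowly and look before retreating.

>>> hand_motion --pt "0 0 0 0 0 0 0.5" --pt "0 0 0 0 0 0 0.515" --pt "0 0 0 0 0 0 0.53" --pt "0 0 0 0 0 0 0.55" --pt "0 0 0 0 0 0 0.6" --pt "0 0 0 0 0 0 0.6" --pt "0 0 0 0 0 0 0.6" --clamp_n 20

```text
time: 16.77
eef_pos: [0.5667, 0.2372, 0.0941]
tcp_rot: [0.997, 0.074, 0.0, 0.0]
contact_force: [-1.2, -0.2, 0.8]
opening: 0.602
finger_force: 0.0
```

```bash
python3 - <<'E'
from plant import ctrl, read_camera
import cv2,numpy as np
t=read_camera("top")["pixels"][:,:,::-1];s=read_camera("scene")["pixels"][:,:,::-1]
z=lambda im,x,y:cv2.resize(im[y:y+150,x:x+100],None,fx=4,fy=4,interpolation=cv2.INTER_CUBIC)
cv2.imwrite("pics/g5.png",np.hstack([z(t,150,170),z(s,405,200)]))
E
python3 go.py .149
```

```text
rot [ 0.0001  0.     -0.0017] yaw 0.1472783562093418
f [-0.3877 -0.3566  0.5963] t [0.0098 0.0252 0.0149] eef [0.5667 0.2372 0.0941] 0.0 0.6026677710929644 16.875
```

View pics/g5.png

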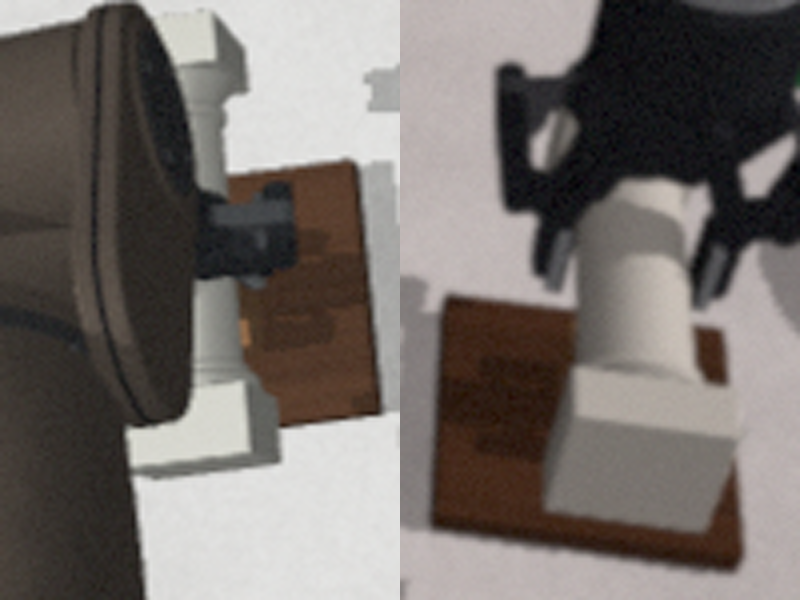

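The column stands in the V unaided and level, with the fingers clear on both sides (scene crop about 560 and 710). I'll open fully and lift straight up.

>>> hand_motion --pt "0 0 0 0 0 0 0.8" --pt "0 0 0 0 0 0 0.9" --pt "0 0 -2 0 0 0 0.9" --pt "0 0 -6 0 0 0 0.9" --pt "0 0 -12 0 0 0 0.9" --pt "0 0 -20 0 0 0 0.9" --pt "0 0 -30 0 0 0 0.9" --pt "0 0 -38 0 0 0 0.9"

```text
time: 17.88
eef_pos: [0.5671, 0.2374, 0.2887]
tcp_rot: [0.997, 0.074, 0.002, -0.0]
contact_force: [0.0, -0.1, 0.1]
opening: 0.901
finger_force: 0.0
```

>>> hand_motion --pt "-4 12 -4 0 0 0 0.9" --pt "-8 24 -4 0 0 0 0.9" --pt "-12 36 -4 0 0 0 0.9" --pt "-12 44 -4 0 0 0 0.9" --pt "-12 44 -4 0 0 0 0.9" --pt "-12 44 -4 0 0 0 0.9" --pt "-12 44 -4 0 0 0 0.9"

```text
time: 18.75
eef_pos: [0.5396, 0.012, 0.3047]
tcp_rot: [0.997, 0.074, 0.0, -0.0]
contact_force: [-0.4, 0.1, -0.4]
opening: 0.899
finger_force: 0.0
```

```bash
python3 - <<'E'
from plant import ctrl, read_camera
import cv2,numpy as np
t=read_camera("top")["pixels"][:,:,::-1];s=read_camera("scene")["pixels"][:,:,::-1]
z=lambda im,x,y:cv2.resize(im[y:y+150,x:x+100],None,fx=4,fy=4,interpolation=cv2.INTER_CUBIC)
cv2.imwrite("pics/g6.png",np.hstack([z(t,150,170),z(s,405,200)]))
E
```

```text
(no output)
```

View pics/g6.png

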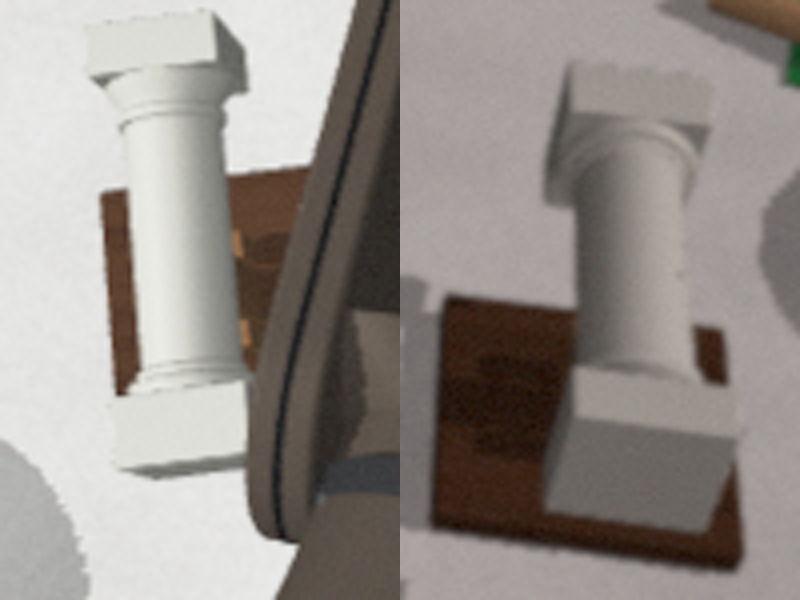

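The column rests level in the V by itself: top crop from (160,40) to (180,425), and the capital face in scene has not moved since the last picture. Handing in.

```bash
python3 -c "
from plant import ctrl, read_camera
print(ctrl.sign_off())"
```

```text
the job is handed in; nothing more can be done
None
```

The column lies level and balanced in the V-rest with both end blocks free, the robot is clear of it, and the job was handed in at about 19 s; `sign_off()` returned no verdict.

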